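# Turn the square coaster cork side up against the sloping fence

### The arm

A 7-joint arm with a two-finger parallel gripper is mounted at the origin on the work surface. World frame = base frame: x ahead of the robot, y to its left, z up, the work surface at z = 0. Lengths are in m, angles in rad, forces in N, time in s.
With the tool pointing down it reaches from about 0.425 to 0.925 m from the base axis. Payload 6.8 kg.
Tool frame: the origin (TCP) lies at the very end of the fingers, on their centre line; the grasp point (between the pads) lies 19 mm behind it; y points along the fingers, x is the direction in which the jaws open and shut, and the axes are right-handed (so a half turn about y gives the same grasp; the last joint's range is limited). The gripper opens to 85 mm and grips with 20 to 120 N. Pads are 22 mm wide; open, the fingers measure 114 mm over their backs; the gripper's body (76 mm by 85 mm) begins 54 mm behind the grasp point. The pads swing forward as they close: fully open they stand 13 mm farther back than shut.
Start: joints at [-1.287, 0.477, 0.022, 1.555, -0.011, 1.109, -0.083], TCP at [0.258, 0.624, 0.193] pointing down, gripper open.
Joint ranges: [-2.96, 2.96], [-0.34, 2.1], [-1.41, 1.46], [0.24, 2.44], [-1.37, 4.51], [0.17, 1.92], [-2.96, 2.96]. Speed limits (rad/s): [2.39, 2.39, 3.14, 3.14, 3.14, 3.14, 3.14].

### API

Orientations are given as a unit quaternion [w, x, y, z].
In Python, from station import bot, optics gives the robot as it stands. The module is installed in compiled form; this text tells all that it offers.
- The arm moves only by the shell command python3 -m handwheel 'ROWS' [FORCE]. ROWS is text: rows parted by semicolons, each of 5 numbers parted by spaces: the opening, from -1 (shut) to 1 (fully open), then the shift along the tool's x, y, z in m, then the turn about the tool's y in degrees. A call has exactly 10 rows; each row shifts and turns the commanded pose from where the row before left it, along the tool's axes as they then stand; what a row does not reach is not made up. A row lasts 1/12 s, in which the tool goes at most 41.7 mm and 7.16 degrees, less where a joint would pass 70% of its speed; a pose out of reach is approached as far as the arm can. A call with a gripper value outside its range is refused whole. The fingers move at their own pace and stop on an object; FORCE is the grip in N (left out, the last holds). Time passes only in rows, so rows that do not move let the fingers close, or fill a call up. It gives the time, the measured TCP pose, the force and the opening at its end, in the units of the state.
- bot.get_obs(): the state, without advancing time (a new reading comes with each control period).
- optics.read_camera(name): name is "scene" or "top" or "wrist"; returns a dict with "frame" (384x512x3 uint8, red, green, blue), "depth" (384x512 float32, m along the optical axis (not along the pixel's ray), 0 where there is no reading), "mtx" (3x3 intrinsics, pixels), "k1" (the pictures are not rectified: a ray, as slopes to the right and down, at radius r is drawn at 1 + k1 r^2 times it, then the intrinsics apply), "rvec" (rotation vector, rad) and "tvec" (3), from world to camera coordinates, as OpenCV has them. Camera axes: x right, y down, z forward; pixel columns grow to the right and rows downward; lengths in m; the calibration is good to about 2 mm. A picture is of the moment at which its call begins.
- bot.hand_in(): hands the job in, once; it reports no verdict.
The state is a dict: "t": time; "q": joint angles; "joint_vel": joint speeds; "joint_torque": joint torques, N m; "eef_pos": TCP position; "tool_rot": TCP orientation; "contact_force": force on the tool from outside, world axes, zero at the start; "torque": the same for the moment, N m; "gripper_width": opening from 0.0 (shut) to 1.0 (fully open).
Only numpy, scipy, OpenCV 4.12 (cv2) and the standard library are available. Lean on these libraries where they do the work, as an engineer would, in place of code of your own. Each camera call takes 0.05 s, during which the arm holds its last target. There are 200 camera calls.

### The job

The cork back of the square coaster is damp. Turn the coaster over by pushing it along the bench and up the sloping cedar fence until it leans there, then lift its raised edge up and back over, towards the side it came from, so that it lies flat on the bench in front of the fence with its cork side up to dry. Leave the round coaster and the egg cup where they are.

Things in the scene. Friction and masses are not known exactly. Their poses are not given: they have to be found in the camera images.
- square_coaster: The part to turn: square ceramic coaster 110 x 110 x 12 mm, 260 g, cork below, ceramic above at the start; flat on the bench before the left or right half of the fence, an edge within 10 degrees of the foot line, 5 to 30 mm short of it. Origin: centre of the cork face; z out of the ceramic face, x and y along its edges. Friction 0.6; pushed up, it stays leaning; past upright it falls over by itself.
- fence: Fixed cedar fence 360 mm wide, its smooth face rising at 40 degrees away from the coasters, top edge 45 mm up and 54 mm beyond the foot; open behind (from 62 mm). Origin: middle of the foot line, on the bench; x level, uphill; y along the foot, z up. Pushed fully up, the coaster's low edge is on the foot line and its high edge overhangs the fence, 71 mm up and 84 mm beyond the foot.
- round_coaster: Bystander: round coaster of the same ceramic and cork, 100 mm across, 12 mm thick, before the other half of the fence, its centre about 180 mm from the square one's. Origin: centre of its underside, z up.
- egg_cup: Bystander: white ceramic egg cup, 50 mm across, 62 mm tall, at one end of the coasters' row, 165 mm or more from a coaster's centre (a sealed jar 72 mm across, 110 mm tall, is at the other end; a flat hoof pick lies behind the fence). Origin: centre of its underside, z up.
Things that resemble listed ones, but are neither listed nor needed, are in the scene too. What is shaped like the square_coaster but blue or turquoise is not meant.

How it is judged:
By the outcome, as a careful person would: the job done as asked, in the order asked, and still so for the second after the job is handed in, with the robot touching nothing.
It also fails if it takes over 48 s, if anything falls off the work surface, if the arm or the gripper's body presses on something with over 40 N, if the wrist force passes 120 N, or if a joint passes its speed limit or range.

## Working session

There is one attempt and no reset: what is moved stays moved. The work goes in short steps, Python scripts to look and compute and a shell command to move; the robot and the scene stay as the last step left them, time stands still between calls to the robot, and variables do not carry over. Pictures are saved under pics/ and viewed, and the job is handed in when it is done.

```bash
mkdir -p pics
cat > h.py <<'E'
import numpy as np, cv2
from station import bot, optics
from scipy.spatial.transform import Rotation as R
def cam(n):
    d=optics.read_camera(n); return d
def xyz(d,uv=None):
    K=d['mtx'];h,w=d['depth'].shape
    if uv is None:
        u,v=np.meshgrid(np.arange(w),np.arange(h)); uv=np.stack([u,v],-1).reshape(-1,2)
    uv=np.asarray(uv,float).reshape(-1,1,2)
    n=cv2.undistortPoints(uv,K,np.array([d['k1'],0,0,0.]))[:,0]
    ui=np.rint(uv[:,0]).astype(int); z=d['depth'][ui[:,1],ui[:,0]]
    P=np.c_[n*z[:,None],z]
    Rm=cv2.Rodrigues(d['rvec'])[0]; P=(P-np.ravel(d['tvec']))@Rm
    P[z==0]=np.nan
    return P
def save(d,name,crop=None,s=1):
    f=d['frame'][:,:,::-1]
    if crop: x0,y0,x1,y1=crop; f=f[y0:y1,x0:x1]
    cv2.imwrite('pics/'+name,cv2.resize(f,None,fx=s,fy=s,interpolation=cv2.INTER_CUBIC))
def st():
    o=bot.get_obs(); print('t',o['t'],'p',np.round(o['eef_pos'],4),'F',np.round(o['contact_force'],1),'g',o['gripper_width']); M=R.from_quat(np.r_[o['tool_rot'][1:],o['tool_rot'][0]]).as_matrix(); print(np.round(M,3)); return o,M
E
python3 - <<'E'
from h import *
st()
for n in('scene','top'):
    d=cam(n); save(d,n+'0.png',s=1.5); np.savez(n+'0.npz',**d)
E
```

```text
t 0.0 p [0.2575 0.6232 0.192 ] F [-0.4 -0.2 -0.1] g 1.0025541930611563
[[ 0.382 -0.001 -0.924]
 [ 0.924 -0.002  0.382]
 [-0.002 -1.    -0.   ]]
```

View pics/scene0.png

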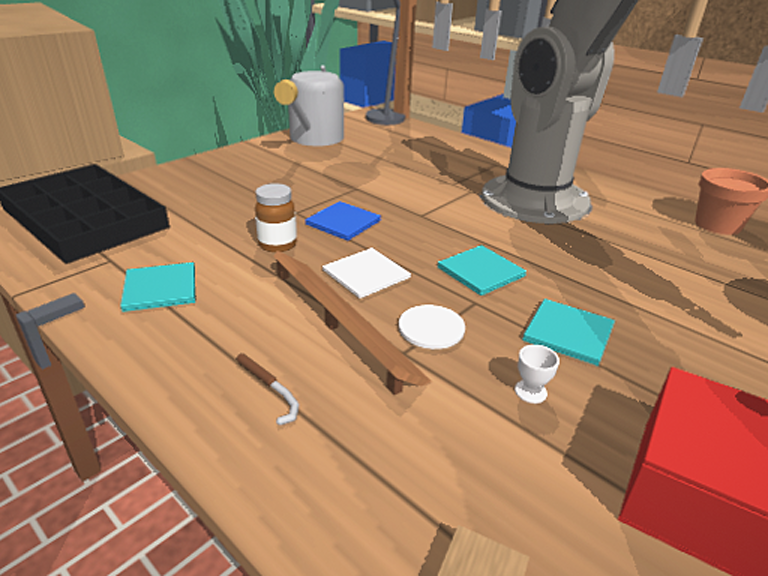

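View pics/top0.png

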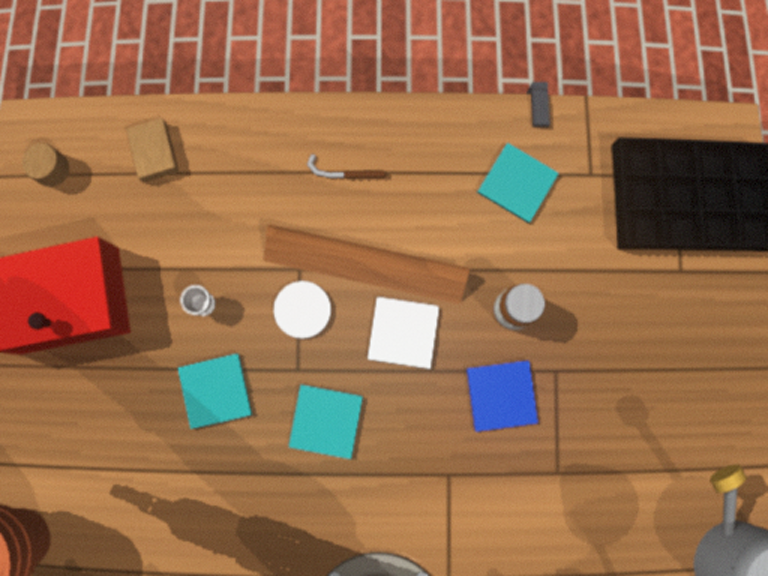

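White square at top (403,332) is the only non-blue/turquoise square: teal ones are at (215,390), (326,422) and (518,183), blue at (503,397), round white at (302,310), egg cup at (197,301), jar at (520,305). I'll measure these and confirm the target in a crop.

Run:
```python
from h import *
d=dict(np.load('top0.npz')); save(d,'crop0.png',(165,140,380,260),3.5)
P=xyz(d).reshape(384,512,3)
f=d['frame'].astype(int)
white=((f.min(2)>170)&(f.max(2)-f.min(2)<30)).astype(np.uint8)
n,l,s,c=cv2.connectedComponentsWithStats(white)
for i in range(1,n):
    if s[i,4]<100: continue
    m=(l==i); q=P[m]; q=q[~np.isnan(q[:,0])]
    top=q[:,:2].astype(np.float32)
    print(np.round(c[i]*1.5),s[i,4],'med',np.round(np.median(q,0),4),'rect',cv2.minAreaRect(top), np.round(cv2.boxPoints(cv2.minAreaRect(top)),3).tolist())
# fence: points 8mm<z<60 in region
def reg(x0,y0,x1,y1): 
    q=P[int(y0/1.5):int(y1/1.5),int(x0/1.5):int(x1/1.5)].reshape(-1,3); return q[~np.isnan(q[:,0])]
q=reg(255,215,480,305); q=q[(q[:,2]>.006)&(q[:,2]<.06)]
q=q[(q[:,0]>np.median(q[:,0])-.08)]
# plane fit by ransac-lite
A=np.c_[q[:,:2],np.ones(len(q))]
w=np.ones(len(q),bool)
for _ in range(8):
    s_=np.linalg.lstsq(A[w],q[w,2],rcond=None)[0]; r=np.abs(A@s_-q[:,2]); w=r<.004
print('plane',s_,'slope deg',np.degrees(np.arctan(np.hypot(*s_[:2]))),'uphill az',np.degrees(np.arctan2(s_[1],s_[0])),w.sum(),len(q))
u=s_[:2]/np.hypot(*s_[:2]);v=np.array([-u[1],u[0]])
print('foot u',-s_[2]/np.hypot(*s_[:2]),'u range',np.percentile(q[w][:,:2]@u,[1,99]),'v',np.percentile(q[w][:,:2]@v,[0.5,99.5]), 'zmax',q[w][:,2].max())
for n,b in dict(jar=(490,280,550,330),cup=(175,285,220,320),pick=(305,150,395,185),red=(0,235,135,355),teal=(285,380,370,465)).items():
    k=reg(*b);k=k[k[:,2]>.006]; 
    if len(k): print(n,np.round(np.percentile(k,[2,50,98],axis=0),3).tolist())
```

```text
[301. 309.] 1114 med [0.5371 0.1363 0.0114] rect ((0.5396333336830139, 0.13659140467643738), (0.10067792236804962, 0.09584937244653702), 0.8012017011642456) [[0.48899999260902405, 0.18400000035762787], [0.49000000953674316, 0.08799999952316284], [0.5910000205039978, 0.08900000154972076], [0.5889999866485596, 0.1850000023841858]]
[525. 302.] 430 med [ 0.5376 -0.237   0.1094] rect ((0.5385666489601135, -0.23671014606952667), (0.05688861012458801, 0.05555952712893486), 0.01609800197184086) [[0.5099999904632568, -0.20900000631809235], [0.5099999904632568, -0.2639999985694885], [0.5669999718666077, -0.2639999985694885], [0.5669999718666077, -0.20900000631809235]]
[403. 332.] 1768 med [ 0.4979 -0.0426  0.0113] rect ((0.4984991252422333, -0.041692763566970825), (0.1102190613746643, 0.11263498663902283), 81.69007110595703) [[0.4350000023841858, -0.08799999952316284], [0.5460000038146973, -0.10400000214576721], [0.5619999766349792, 0.004999999888241291], [0.45100000500679016, 0.020999999716877937]]
[760. 566.] 142 med [ 0.1092 -0.6063  0.1596] rect ((0.11380860209465027, -0.6025513410568237), (0.03384440392255783, 0.03684750571846962), 88.624267578125) [[0.0949999988079071, -0.6190000176429749], [0.13199999928474426, -0.6200000047683716], [0.13300000131130219, -0.5860000252723694], [0.09600000083446503, -0.5849999785423279]]
plane [ 0.31291609 -0.05245092 -0.16302287] slope deg 17.603272371274723 uphill az -9.515447138895212 1234 3474
foot u 0.5138113733572489 u range [0.52824203 0.6385426 ] v [-0.04863565  0.30510566] zmax 0.04210429893086173
jar [[0.505, -0.264, 0.017], [0.533, -0.227, 0.108], [0.566, -0.202, 0.113]]
cup [[0.526, 0.291, 0.021], [0.549, 0.319, 0.038], [0.569, 0.336, 0.064]]
pick [[0.778, -0.008, 0.007], [0.785, 0.057, 0.011], [0.818, 0.128, 0.017]]
red [[0.463, 0.451, 0.016], [0.548, 0.54, 0.097], [0.638, 0.647, 0.133]]
teal [[0.287, 0.038, 0.007], [0.342, 0.092, 0.012], [0.398, 0.146, 0.016]]
```

View pics/crop0.png

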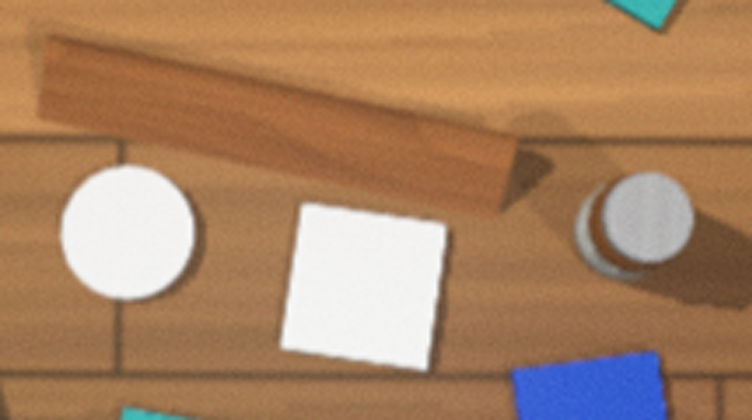

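The crop shows the fence with corners at about (48,38), (518,135), (500,212) and (38,115) in crop pixels. The white square coaster is at (365,285) in front of its right half. I'll refit the fence plane inside that outline.

Run:
```python
from h import *
d=dict(np.load('top0.npz'))
P=xyz(d).reshape(384,512,3)
poly=(np.array([(54,46),(511,140),(495,203),(46,108)])/3.5+[165,140])
m=cv2.fillPoly(np.zeros((384,512),np.uint8),[np.rint(poly).astype(np.int32)],1)>0
q=P[m];q=q[~np.isnan(q[:,0])]
A=np.c_[q[:,:2],np.ones(len(q))];w=q[:,2]>.004
for _ in range(8):
    s=np.linalg.lstsq(A[w],q[w,2],rcond=None)[0]; w=np.abs(A@s-q[:,2])<.005
u=s[:2]/np.hypot(*s[:2]);print('slope',np.degrees(np.arctan(np.hypot(*s[:2]))),'az',np.degrees(np.arctan2(s[1],s[0])),'foot',-s[2]/np.hypot(*s[:2]),w.sum(),len(q),q[:,2].min(),q[:,2].max())
c=np.array([(48,38),(518,135),(500,212),(38,115)])/3.5+[165,140]
print(np.round(xyz(d,c),3))
# cross-check: intersect pixel rays at z=45mm (top) / 0 (foot)
n=cv2.undistortPoints(c.reshape(-1,1,2),d['mtx'],np.array([d['k1'],0,0,0.]))[:,0]
Rm=cv2.Rodrigues(d['rvec'])[0];C=-Rm.T@np.ravel(d['tvec']);D=np.c_[n,np.ones(4)]@Rm
X=C+D*((np.array([.045,.045,0,0])-C[2])/D[:,2])[:,None];print('rays',np.round(X,3))
for a,b in((0,1),(3,2)):
    e=X[b]-X[a];print(np.linalg.norm(e),np.degrees(np.arctan2(e[0],-e[1])))
```

```text
slope 39.8450156592381 az -12.37361776554617 foot 0.5663310977870162 2402 2563 0.0016270679045920953 0.04988317041155876
[[ 0.68   0.195  0.039]
 [ 0.613 -0.162  0.001]
 [ 0.554 -0.147  0.002]
 [ 0.628  0.207  0.   ]]
rays [[ 0.678  0.194  0.045]
 [ 0.606 -0.156  0.045]
 [ 0.554 -0.147  0.   ]
 [ 0.628  0.207  0.   ]]
0.3570093135824879 -11.69164120677849
0.3619417497262222 -11.795016242106216
```

```bash
python3 -m handwheel '0 0 0 0 -5.35; 0 0 0 0 -5.35; 0 -.033 0 -.022 0; 0 -.033 0 -.022 0; 0 -.033 0 -.022 0; 0 -.033 0 -.022 0; 0 -.033 0 -.022 0; 0 -.033 0 -.022 0; 0 -.033 0 -.022 0; 0 -.033 0 -.022 0'
cat >> h.py <<'E'
U=np.array([.979,-.2045]);V=np.array([.2045,.979])
def uv():
    o,M=st(); p=o['eef_pos'][:2]; print('u %.4f v %.4f z %.4f yaw %.2f'%(p@U,p@V,o['eef_pos'][2],np.degrees(np.arctan2(M[1,0],M[0,0]))))
E
python3 -c "
from h import *
uv()"
```

```text
t: 0.93
eef_pos: [0.3765, 0.3274, 0.1928]
tool_rot: [0.549, -0.549, -0.446, 0.446]
contact_force: [1.0, 0.1, -0.5]
gripper_width: 0.504
t 0.9333 p [0.3765 0.3274 0.1928] F [ 1.   0.1 -0.5] g 0.5042012855056273
[[ 0.204 -0.    -0.979]
 [ 0.979 -0.     0.204]
 [-0.    -1.     0.   ]]
u 0.3016 v 0.3975 z 0.1928 yaw 78.25
```

```bash
python3 -m handwheel '0 -.0373 .004 -.014 0; 0 -.0373 .004 -.014 0; 0 -.0373 .004 -.014 0; 0 -.0373 .004 -.014 0; 0 -.0373 .004 -.014 0; 0 -.0373 .004 -.014 0; 0 -.0373 .004 -.014 0; 0 -.0373 .004 -.014 0; 0 -.0373 .004 -.014 0; 0 0 .03 0 0'
python3 -c "
from h import *
uv()"
python3 -m handwheel '0 0 .02 0 0; 0 0 .02 0 0; 0 0 .015 0 0; 0 0 .01 .003 0; 0 0 0 .003 0; 0 0 0 .003 0; 0 0 0 .003 0; 0 0 0 0 0; 0 0 0 0 0; 0 0 0 0 0'
python3 -c "
from h import *
uv()
d=cam('wrist');save(d,'w1.png',s=1.5);np.savez('w1.npz',**d)
d=cam('top');save(d,'t1.png',(165,140,380,300),3.5)"
```

```text
t: 1.77
eef_pos: [0.4352, -0.0321, 0.1302]
tool_rot: [-0.548, 0.553, 0.446, -0.441]
contact_force: [1.7, 1.5, -0.7]
gripper_width: 0.499
t 1.7667 p [ 0.4352 -0.0321  0.1302] F [ 1.7  1.5 -0.7] g 0.49865012598357455
[[ 0.213  0.009 -0.977]
 [ 0.977 -0.001  0.213]
 [ 0.001 -1.    -0.009]]
u 0.4326 v 0.0576 z 0.1302 yaw 77.70
t: 2.6
eef_pos: [0.4202, -0.0221, 0.0626]
tool_rot: [-0.548, 0.549, 0.447, -0.446]
contact_force: [0.5, 0.9, 0.4]
gripper_width: 0.501
t 2.6 p [ 0.4202 -0.0221  0.0626] F [0.5 0.9 0.4] g 0.5010738238649508
[[ 0.203  0.002 -0.979]
 [ 0.979  0.     0.203]
 [ 0.001 -1.    -0.001]]
u 0.4159 v 0.0642 z 0.0626 yaw 78.26
```

View pics/w1.png

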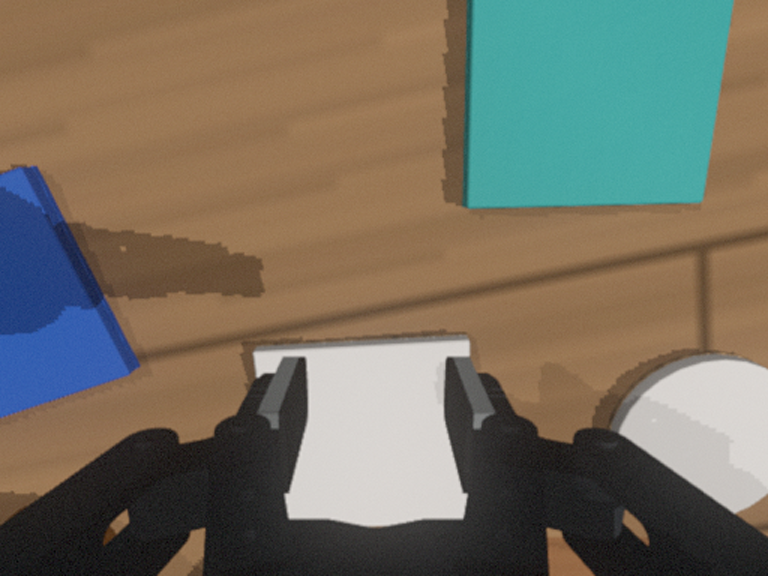

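View pics/t1.png

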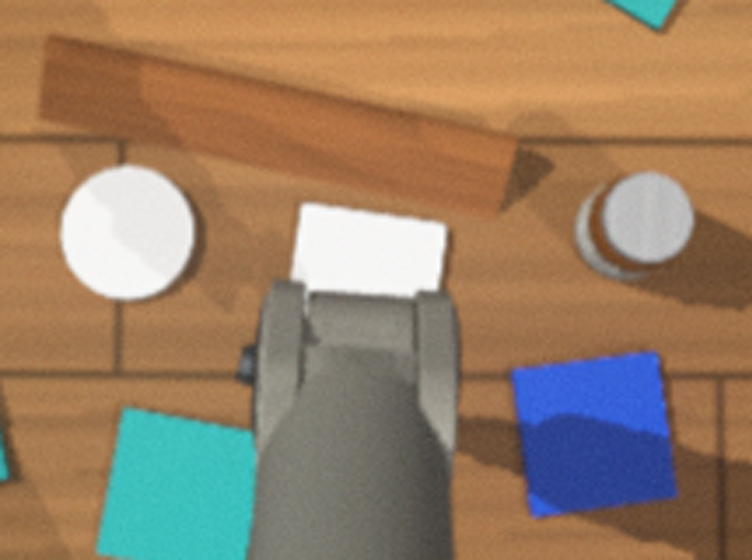

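The wrist picture shows the coaster's near edge at row ~340 (columns 255–468). The finger tips are at (283,390) and (470,390), still above it. I'll measure both in u/v.

Run:
```python
from h import *
d=dict(np.load('w1.npz'));P=xyz(d).reshape(384,512,3)
def pr(n,pts):
    for c in pts:
        p=P[int(c[1]/1.5),int(c[0]/1.5)]; print(n,c,'u %.4f v %.4f z %.4f'%(p[:2]@U,p[:2]@V,p[2]))
pr('edge',[(265,354),(300,352),(350,350),(400,348),(460,345),(300,346)])
pr('fing',[(270,405),(285,375),(295,362),(262,418),(300,400),(460,380),(450,365),(485,420),(300,480)])
# all near-finger points statistics
q=P.reshape(-1,3);q=q[(q[:,2]>.05)&(q[:,2]<.12)];a=np.c_[q[:,:2]@U,q[:,:2]@V,q[:,2]]
a=a[(abs(a[:,1]-.064)<.06)]
for lo in(.05,.06,.065,.07,.08):
    b=a[(a[:,2]>lo)&(a[:,2]<lo+.005)]
    if len(b):print(lo,len(b),np.round(np.percentile(b,[1,99],axis=0),3).tolist())
```

```text
edge (265, 354) u 0.4455 v 0.0076 z 0.0122
edge (300, 352) u 0.4441 v 0.0257 z 0.0116
edge (350, 350) u 0.4433 v 0.0507 z 0.0116
edge (400, 348) u 0.4428 v 0.0757 z 0.0109
edge (460, 345) u 0.4418 v 0.1062 z 0.0096
edge (300, 346) u 0.4434 v 0.0249 z 0.0053
fing (270, 405) u 0.4059 v 0.0380 z 0.1359
fing (285, 375) u 0.4059 v 0.0387 z 0.1193
fing (295, 362) u 0.4054 v 0.0400 z 0.1115
fing (262, 418) u 0.4046 v 0.0376 z 0.1437
fing (300, 400) u 0.4141 v 0.0422 z 0.1176
fing (460, 380) u 0.4060 v 0.0860 z 0.1219
fing (450, 365) u 0.4059 v 0.0849 z 0.1125
fing (485, 420) u 0.4053 v 0.0881 z 0.1439
fing (300, 480) u 0.5197 v 0.0227 z 0.0123
```

Run:
```python
from h import *
d=dict(np.load('w1.npz'));P=xyz(d).reshape(384,512,3)
o,M=st();p=np.array(o['eef_pos'])
for dv in(-.028,0,.028):
  for h in(0,.02,.04,.06):
    X=p+np.r_[V*dv,h]
    i=cv2.projectPoints(X.reshape(1,1,3),d['rvec'],d['tvec'],d['mtx'],np.array([d['k1'],0,0,0]))[0].ravel()
    print(dv,h,np.round(i*1.5))
print(-cv2.Rodrigues(d['rvec'])[0].T@np.ravel(d['tvec']))
for c in(193,197,200,204): print(c,[ '%d:%.3f,%.3f'%(r,P[r,c][:2]@U,P[r,c][2]) for r in range(225,330,6)])
```

```text
t 2.7 p [ 0.42   -0.0222  0.0624] F [-0.8  0.3 -0.3] g 0.49857786688557476
[[ 0.204  0.001 -0.979]
 [ 0.979  0.     0.204]
 [ 0.    -1.    -0.001]]
-0.028 0 [305. 334.]
-0.028 0.02 [297. 355.]
-0.028 0.04 [288. 380.]
-0.028 0.06 [275. 413.]
0 0 [377. 334.]
0 0.02 [377. 355.]
0 0.04 [377. 380.]
0 0.06 [378. 413.]
0.028 0 [448. 334.]
0.028 0.02 [457. 355.]
0.028 0.04 [467. 380.]
0.028 0.06 [480. 413.]
[ 0.35228521 -0.00910063  0.24310142]
193 ['225:0.441,-0.000', '231:0.443,0.008', '237:0.406,0.106', '243:0.406,0.113', '249:0.406,0.119', '255:0.405,0.125', '261:0.406,0.128', '267:0.406,0.133', '273:0.409,0.133', '279:0.411,0.133', '285:0.413,0.135', '291:0.414,0.136', '297:0.417,0.136', '303:0.419,0.136', '309:0.421,0.137', '315:0.423,0.138', '321:0.425,0.140', '327:0.527,0.011']
197 ['225:0.441,0.000', '231:0.443,0.008', '237:0.406,0.106', '243:0.406,0.112', '249:0.405,0.119', '255:0.406,0.124', '261:0.409,0.123', '267:0.411,0.125', '273:0.413,0.125', '279:0.415,0.126', '285:0.418,0.126', '291:0.420,0.127', '297:0.422,0.128', '303:0.424,0.129', '309:0.427,0.129', '315:0.516,0.011', '321:0.521,0.012', '327:0.527,0.012']
200 ['225:0.442,-0.000', '231:0.443,0.009', '237:0.406,0.107', '243:0.406,0.112', '249:0.407,0.117', '255:0.410,0.116', '261:0.413,0.116', '267:0.415,0.117', '273:0.417,0.119', '279:0.419,0.120', '285:0.422,0.120', '291:0.425,0.120', '297:0.427,0.121', '303:0.504,0.012', '309:0.510,0.011', '315:0.516,0.011', '321:0.521,0.012', '327:0.527,0.012']
204 ['225:0.442,-0.001', '231:0.443,0.009', '237:0.446,0.012', '243:0.410,0.104', '249:0.412,0.104', '255:0.415,0.105', '261:0.418,0.106', '267:0.420,0.107', '273:0.423,0.108', '279:0.425,0.109', '285:0.487,0.012', '291:0.493,0.012', '297:0.498,0.012', '303:0.504,0.012', '309:0.510,0.011', '315:0.515,0.012', '321:0.521,0.012', '327:0.526,0.013']
```

Run:
```python
from h import *
d=cam('scene');save(d,'s1.png',(190,110,330,230),5.5);np.savez('s1.npz',**d)
o,M=st();p=np.array(o['eef_pos'])
for h in(0,.02,.04):
    i=cv2.projectPoints((p+[0,0,h]).reshape(1,1,3),d['rvec'],d['tvec'],d['mtx'],np.array([d['k1'],0,0,0]))[0].ravel()
    print(h,np.round((i-[190,110])*5.5))
```

```text
t 2.75 p [ 0.4199 -0.0222  0.0623] F [ 0.2  0.4 -0.8] g 0.5001752267569952
[[ 0.204  0.001 -0.979]
 [ 0.979  0.     0.204]
 [ 0.    -1.    -0.001]]
0 [437. 251.]
0.02 [440. 214.]
0.04 [442. 176.]
```

View pics/s1.png

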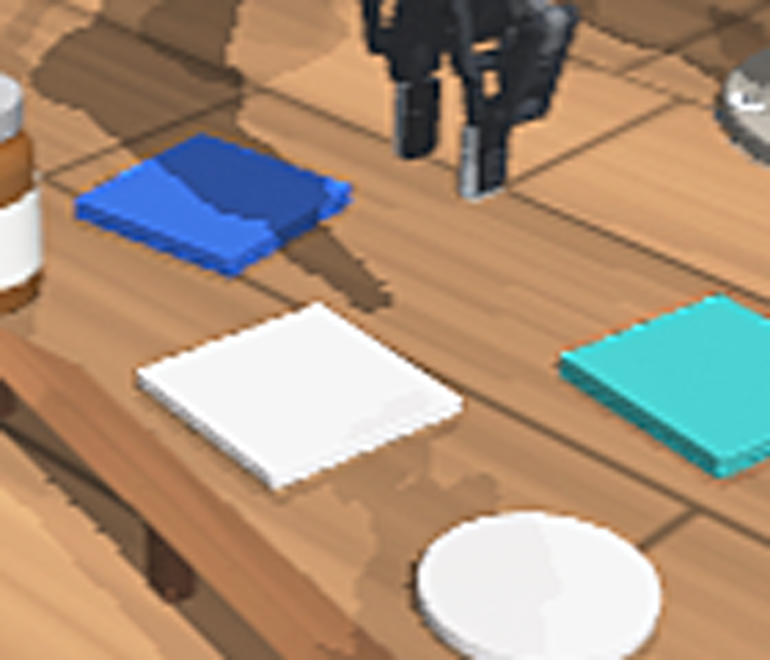

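Both cameras agree that the finger tips are about 40 mm above the reported TCP: the tips are seen at (440,175) in the scene crop, where TCP+40 mm projects. I'll go down by what the camera shows and keep an eye on the force.

```bash
python3 -m handwheel '0 -.003 .015 0 0; 0 0 .015 0 0; 0 0 .015 0 0; 0 0 .015 0 0; 0 0 .015 0 0; 0 0 .005 0 0; 0 0 0 0 0; 0 0 0 0 0; 0 0 0 0 0; 0 0 0 0 0'
python3 - <<'E'
from h import *
uv()
d=cam('wrist');save(d,'w2.png',s=1.5);P=xyz(d).reshape(384,512,3)
q=P.reshape(-1,3);q=q[(q[:,2]<.06)];a=np.c_[q[:,:2]@U,q[:,:2]@V,q[:,2]]
a=a[(abs(a[:,1]-.06)<.06)&(a[:,0]<.432)&(a[:,0]>.38)]
print(np.round(np.sort(a[a[:,2]>.006][:,2])[[0,5,10,20,50]],4))
E
```

```text
t: 3.58
eef_pos: [0.4196, -0.0251, -0.0173]
tool_rot: [-0.548, 0.549, 0.447, -0.446]
contact_force: [-0.1, -0.3, -1.1]
gripper_width: 0.505
t 3.5833 p [ 0.4196 -0.0251 -0.0173] F [-0.1 -0.3 -1.1] g 0.5045864793408933
[[ 0.204  0.001 -0.979]
 [ 0.979  0.     0.204]
 [ 0.001 -1.    -0.001]]
u 0.4160 v 0.0612 z -0.0173 yaw 78.25
[0.0221 0.0226 0.0229 0.0234 0.0246]
```

View pics/w2.png

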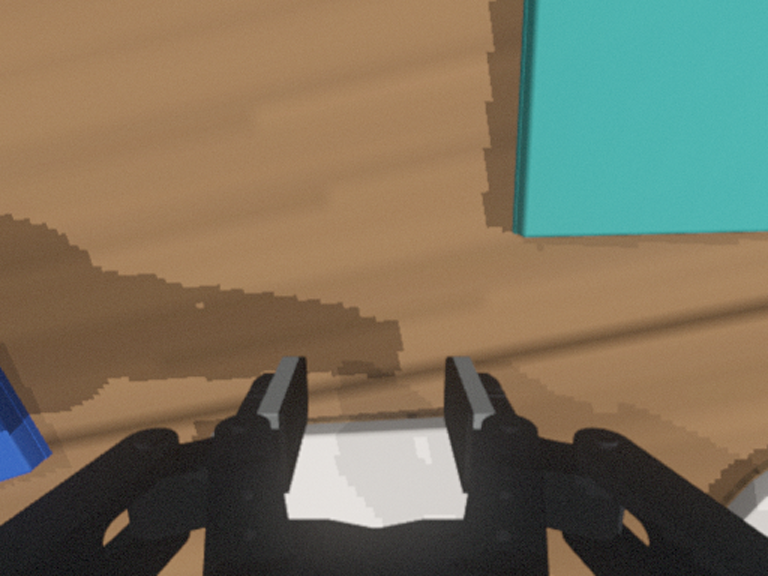

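Finger tips are now about 22 mm above the bench, with the coaster's near edge at row ~420 just beyond them. I'll go down 17 mm and push uphill.

```bash
python3 -m handwheel '0 0 .009 0 0; 0 0 .008 0 0; 0 0 0 -.008 0; 0 0 0 -.008 0; 0 0 0 -.007 0; 0 0 0 -.006 0; 0 0 0 -.006 0; 0 0 0 -.006 0; 0 0 0 -.006 0; 0 0 0 -.006 0'
python3 -m handwheel '0 0 0 -.006 0; 0 0 0 -.006 0; 0 0 0 -.006 0; 0 0 0 -.006 0; 0 0 0 -.006 0; 0 0 0 -.006 0; 0 0 0 0 0; 0 0 0 0 0; 0 0 0 0 0; 0 0 0 0 0'
python3 - <<'E'
from h import *
uv()
d=cam('scene');save(d,'s2.png',(150,110,330,270),4)
d=cam('wrist');save(d,'w3.png',s=1)
E
```

```text
t: 4.47
eef_pos: [0.4685, -0.036, -0.0354]
tool_rot: [0.55, -0.547, -0.445, 0.447]
contact_force: [-4.5, 1.7, 0.9]
gripper_width: 0.498
t: 5.3
eef_pos: [0.5065, -0.0435, -0.0348]
tool_rot: [-0.548, 0.549, 0.446, -0.446]
contact_force: [-0.4, -0.0, -0.5]
gripper_width: 0.503
t 5.3 p [ 0.5065 -0.0435 -0.0348] F [-0.4 -0.  -0.5] g 0.5029415575901832
[[ 0.204  0.001 -0.979]
 [ 0.979 -0.     0.204]
 [ 0.    -1.    -0.001]]
u 0.5048 v 0.0610 z -0.0348 yaw 78.25
```

View pics/s2.png

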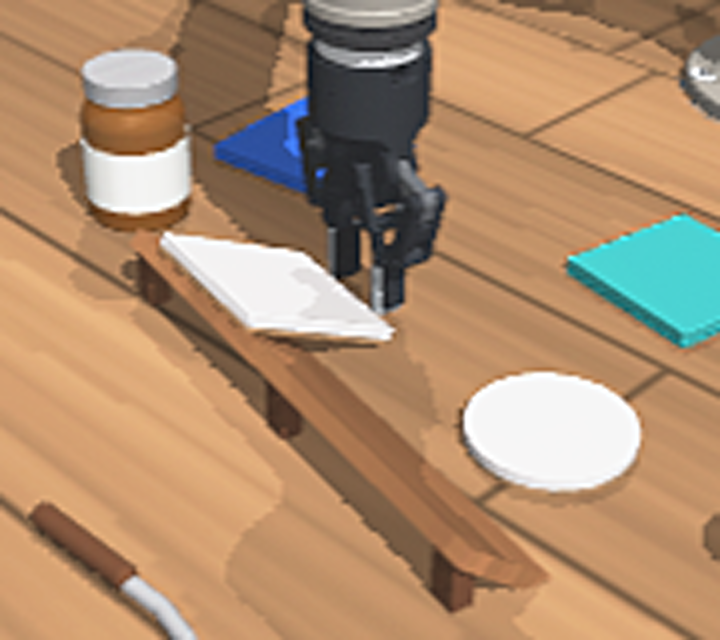

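View pics/w3.png

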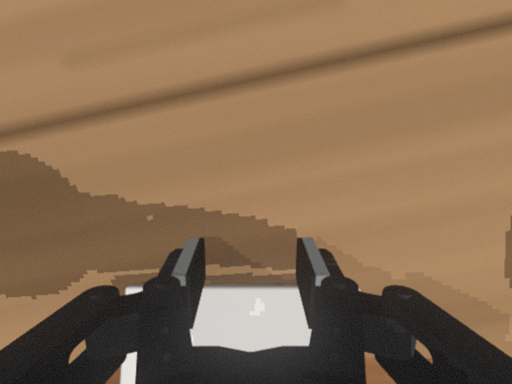

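The coaster is sliding squarely up the fence: its raised edge is at (165,240)–(250,330) and the fingers are behind its low edge. I'll push on.

```bash
python3 -m handwheel '0 0 0 -.006 0; 0 0 0 -.006 0; 0 0 0 -.006 0; 0 0 0 -.006 0; 0 0 0 -.005 0; 0 0 0 -.004 0; 0 0 0 -.004 0; 0 0 0 -.003 0; 0 0 0 -.002 0; 0 0 0 0 0'
python3 - <<'E'
from h import *
uv()
d=cam('scene');save(d,'s3.png',(150,90,330,250),4);np.savez('s3.npz',**d)
d=cam('top');save(d,'t3.png',(165,140,380,260),3.5);np.savez('t3.npz',**d)
E
```

```text
t: 6.23
eef_pos: [0.5477, -0.052, -0.035]
tool_rot: [-0.548, 0.549, 0.446, -0.446]
contact_force: [-1.0, 1.0, -0.4]
gripper_width: 0.498
t 6.2333 p [ 0.5477 -0.052  -0.035 ] F [-1.   1.  -0.4] g 0.49785569643291083
[[ 0.204  0.    -0.979]
 [ 0.979 -0.     0.204]
 [ 0.    -1.    -0.   ]]
u 0.5468 v 0.0611 z -0.0350 yaw 78.25
```

View pics/s3.png

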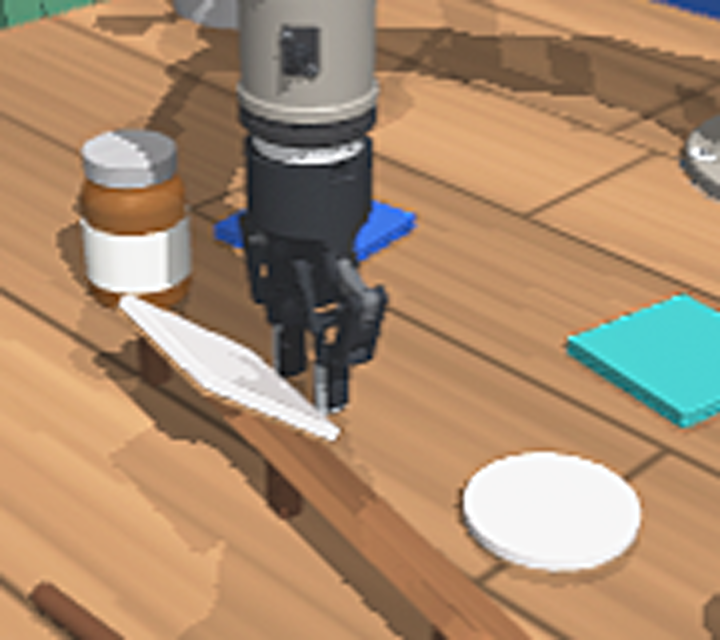

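View pics/t3.png

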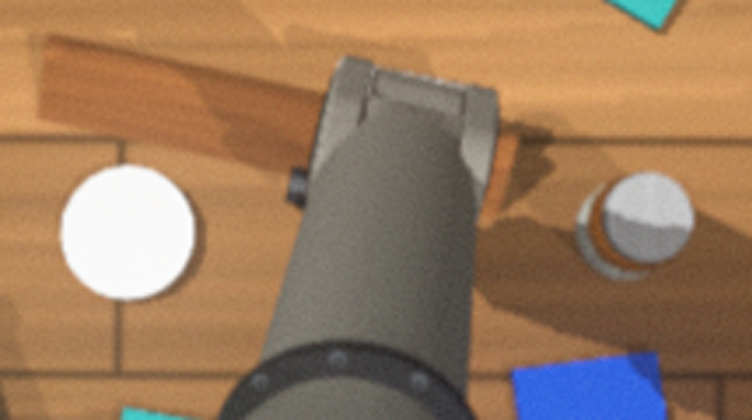

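The coaster leans near full tilt, with its high edge at (125,300)–(215,390) in the scene crop. I'll measure its tilt from depth.

```bash
cat > tilt.py <<'E'
from h import *
def tilt(d,vr=(-.01,.13)):
    P=xyz(d);f=d['frame'].reshape(-1,3).astype(int)
    a=np.c_[P[:,:2]@U,P[:,:2]@V,P[:,2]]
    w=(f.min(1)>150)&(f.max(1)-f.min(1)<40)&(a[:,1]>vr[0])&(a[:,1]<vr[1])&(a[:,0]>.40)&(a[:,0]<.70)&(a[:,2]>.004)&(a[:,2]<.14)
    a=a[w]; A=np.c_[a[:,:2],np.ones(len(a))];k=np.ones(len(a),bool)
    for _ in range(8):
        s=np.linalg.lstsq(A[k],a[k,2],rcond=None)[0];k=abs(A@s-a[:,2])<.004
    print('tilt',np.degrees(np.arctan(s[0])),'cross',np.degrees(np.arctan(s[1])),k.sum(),len(a))
    print('u',np.percentile(a[:,0],[0.5,99.5]),'v',np.percentile(a[:,1],[0.5,99.5]),'z',np.percentile(a[:,2],[0.5,99.5]))
E
python3 - <<'E'
from tilt import *
tilt(dict(np.load('s3.npz')))
E
```

```text
tilt 38.334893127471105 cross -1.0672866309035294 447 567
u [0.55240352 0.64773378] v [0.00476075 0.11405682] z [0.00813218 0.08025514]
```

```bash
python3 -m handwheel '0 0 0 -.002 0; 0 0 0 -.001 0; 0 0 0 -.001 0; 0 0 0 0 0; 0 0 0 0 0; 0 0 0 0 0; 0 0 0 0 0; 0 0 0 0 0; 0 0 0 0 0; 0 0 0 0 0'
python3 - <<'E'
from tilt import *
uv(); tilt(cam('scene'))
E
```

```text
t: 7.17
eef_pos: [0.5495, -0.0524, -0.0352]
tool_rot: [0.549, -0.548, -0.446, 0.447]
contact_force: [-4.9, 2.2, 2.5]
gripper_width: 0.505
t 7.1667 p [ 0.5495 -0.0524 -0.0352] F [-4.9  2.2  2.5] g 0.5048210332942555
[[ 0.204 -0.003 -0.979]
 [ 0.979  0.001  0.204]
 [ 0.    -1.     0.003]]
u 0.5486 v 0.0611 z -0.0352 yaw 78.25
tilt 39.46292100705689 cross -1.1411626737648193 416 551
u [0.55051004 0.64855859] v [0.00548984 0.11430681] z [0.00795958 0.08189728]
```

The coaster is seated: 39.5° tilt, high edge at z≈81 mm, and a steady push force of about 5 N. I'll back off, rise, and cross beyond the fence.

```bash
python3 -m handwheel '0 0 0 .004 0; 0 0 0 .006 0; 0 0 0 .02 0; 0 0 0 .02 0; 0 -.0 -.035 0 0; 0 0 -.035 0 0; 0 0 -.035 0 0; 0 0 -.035 0 0; 0 0 0 0 0; 0 0 0 -.03 0' 
python3 -m handwheel '0 0 0 -.035 0; 0 0 0 -.035 0; 0 0 0 -.035 0; 0 0 0 -.035 0; 0 0 0 -.025 0; 0 0 0 0 0; 0 0 .02 0 0; 0 0 .02 0 0; 0 0 .015 0 0; 0 0 0 0 0'
python3 - <<'E'
from tilt import *
uv(); d=cam('scene');tilt(d);save(d,'s4.png',(110,70,330,250),3.5)
d=cam('wrist');save(d,'w4.png')
E
```

```text
t: 8.05
eef_pos: [0.5291, -0.0478, 0.1072]
tool_rot: [0.549, -0.548, -0.447, 0.445]
contact_force: [-1.2, 0.5, -0.5]
gripper_width: 0.497
t: 8.88
eef_pos: [0.6903, -0.0816, 0.0463]
tool_rot: [0.55, -0.547, -0.445, 0.448]
contact_force: [-1.2, 0.2, -0.5]
gripper_width: 0.5
t 8.8833 p [ 0.6903 -0.0816  0.0463] F [-1.2  0.2 -0.5] g 0.4997225919292365
[[ 0.203 -0.006 -0.979]
 [ 0.979  0.     0.203]
 [-0.001 -1.     0.005]]
u 0.6925 v 0.0612 z 0.0463 yaw 78.27
tilt 39.5312520147997 cross -1.2806800207765283 401 520
u [0.56010292 0.69643105] v [0.00589842 0.11425122] z [0.0086731  0.08940734]
```

View pics/s4.png

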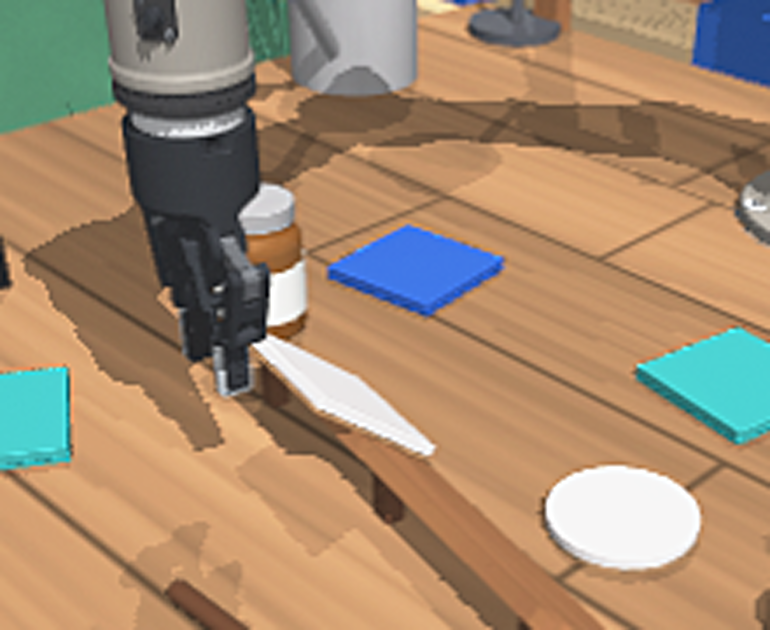

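View pics/w4.png

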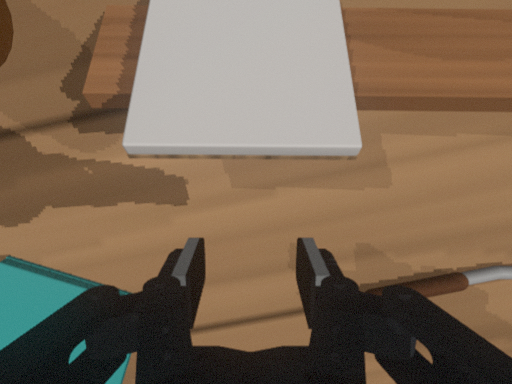

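The fingers are beyond the overhanging edge: in the wrist view the edge is at row ~150 and the tips at row ~240. I'll lower the tips to about 50 mm and approach the edge.

```bash
python3 -m handwheel '0 0 .018 0 0; 0 0 .018 0 0; 0 0 0 0 0; 0 0 0 .01 0; 0 0 0 .01 0; 0 0 0 .005 0; 0 0 0 .003 0; 0 0 0 .002 0; 0 0 0 0 0; 0 0 0 0 0'
python3 - <<'E'
from tilt import *
uv(); d=cam('scene');tilt(d);save(d,'s5.png',(110,100,290,250),4)
E
```

```text
t: 9.82
eef_pos: [0.6643, -0.0762, 0.0145]
tool_rot: [-0.548, 0.549, 0.446, -0.446]
contact_force: [-0.3, -0.4, -0.0]
gripper_width: 0.5
t 9.8167 p [ 0.6643 -0.0762  0.0145] F [-0.3 -0.4 -0. ] g 0.49987389244168995
[[ 0.204  0.001 -0.979]
 [ 0.979 -0.     0.204]
 [ 0.    -1.    -0.001]]
u 0.6659 v 0.0613 z 0.0145 yaw 78.26
tilt 39.649218903975864 cross -1.4580652473742663 319 417
u [0.56062449 0.67539039] v [0.00745211 0.11391902] z [0.00779611 0.08130173]
```

View pics/s5.png

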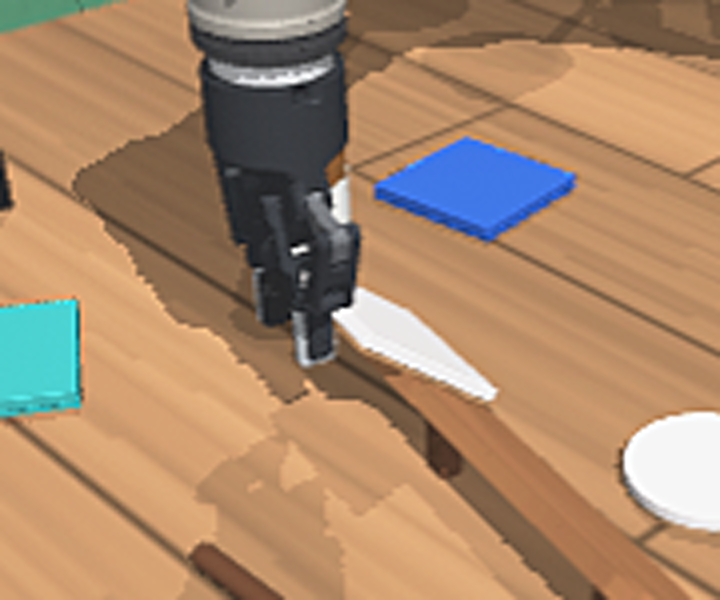

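Tips are just short of the high edge, about 16 mm below it. Now I'll press and lift along the arc about the foot line to ~55–60°.

```bash
python3 -m handwheel '0 0 0 .004 0; 0 0 -.0035 .0035 0; 0 0 -.0035 .0035 0; 0 0 -.003 .0035 0; 0 0 -.003 .0035 0; 0 0 -.003 .004 0; 0 0 -.003 .004 0; 0 0 -.0025 .004 0; 0 0 -.0025 .004 0; 0 0 0 0 0'
python3 - <<'E'
from tilt import *
uv(); d=cam('scene');tilt(d);save(d,'s6.png',(110,100,290,250),4)
E
```

```text
t: 10.7
eef_pos: [0.6298, -0.0691, 0.0386]
tool_rot: [0.549, -0.549, -0.446, 0.446]
contact_force: [0.2, 0.0, 0.8]
gripper_width: 0.499
t 10.7 p [ 0.6298 -0.0691  0.0386] F [0.2 0.  0.8] g 0.4991774172323869
[[ 0.204  0.    -0.979]
 [ 0.979  0.     0.204]
 [ 0.    -1.    -0.   ]]
u 0.6307 v 0.0612 z 0.0386 yaw 78.25
tilt 57.733986231081744 cross 22.442605596073285 66 171
u [0.55690486 0.64248985] v [0.03259583 0.11431456] z [0.00693504 0.11886713]
```

View pics/s6.png

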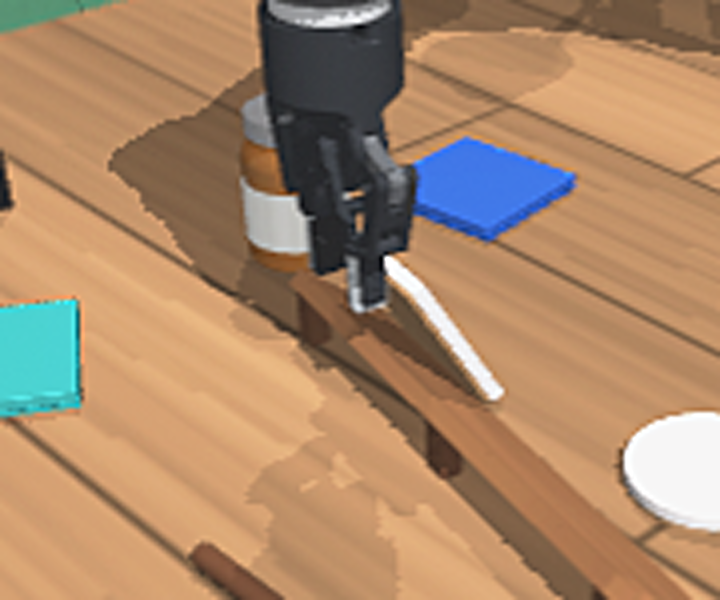

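The coaster is lifted to about 60°, its low edge still at the foot line. I'll carry it past upright.

```bash
python3 -m handwheel '0 0 -.0025 .005 0; 0 0 -.0025 .005 0; 0 0 -.002 .005 0; 0 0 -.002 .005 0; 0 0 -.0015 .005 0; 0 0 -.001 .005 0; 0 0 -.001 .005 0; 0 0 0 .005 0; 0 0 0 .005 0; 0 0 0 .002 0'
python3 - <<'E'
from tilt import *
uv(); d=cam('scene');save(d,'s7.png',(110,100,290,250),4)
E
```

```text
t: 11.58
eef_pos: [0.5833, -0.0594, 0.0503]
tool_rot: [0.549, -0.548, -0.446, 0.446]
contact_force: [0.1, 0.3, -0.7]
gripper_width: 0.502
t 11.5833 p [ 0.5833 -0.0594  0.0503] F [ 0.1  0.3 -0.7] g 0.5016844735030804
[[ 0.204 -0.001 -0.979]
 [ 0.979  0.     0.204]
 [-0.    -1.     0.001]]
u 0.5832 v 0.0611 z 0.0503 yaw 78.26
```

View pics/s7.png

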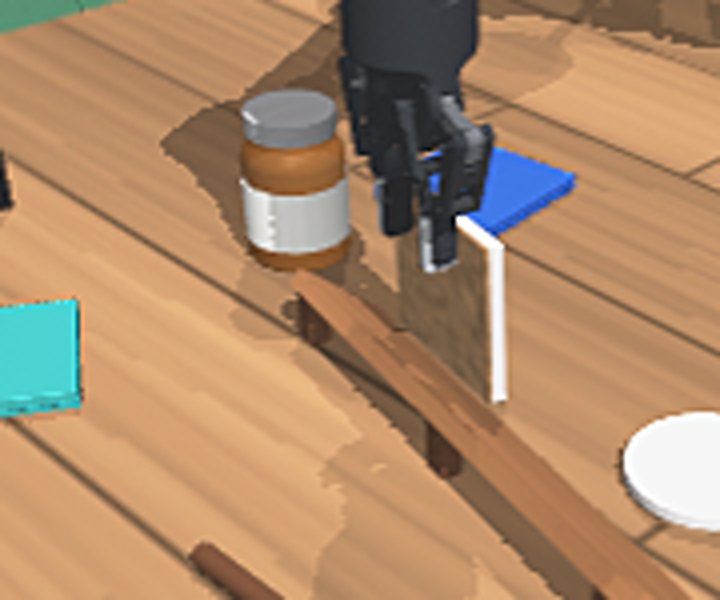

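Nearly upright, with the cork facing the fence. A further ~25 mm will tip it, then I'll wait.

```bash
python3 -m handwheel '0 0 0 .005 0; 0 0 0 .005 0; 0 0 0 .005 0; 0 0 0 .005 0; 0 0 0 .005 0; 0 0 0 0 0; 0 0 0 0 0; 0 0 0 0 0; 0 0 0 0 0; 0 0 0 0 0'
python3 - <<'E'
from tilt import *
uv(); d=cam('scene');save(d,'s8.png',(110,100,290,250),4)
E
```

```text
t: 12.47
eef_pos: [0.5602, -0.0547, 0.0505]
tool_rot: [-0.548, 0.549, 0.446, -0.446]
contact_force: [-0.3, -0.4, -0.2]
gripper_width: 0.5
t 12.4667 p [ 0.5602 -0.0547  0.0505] F [-0.3 -0.4 -0.2] g 0.4998780230515353
[[ 0.204  0.    -0.979]
 [ 0.979 -0.     0.204]
 [-0.    -1.    -0.   ]]
u 0.5596 v 0.0610 z 0.0505 yaw 78.25
```

View pics/s8.png

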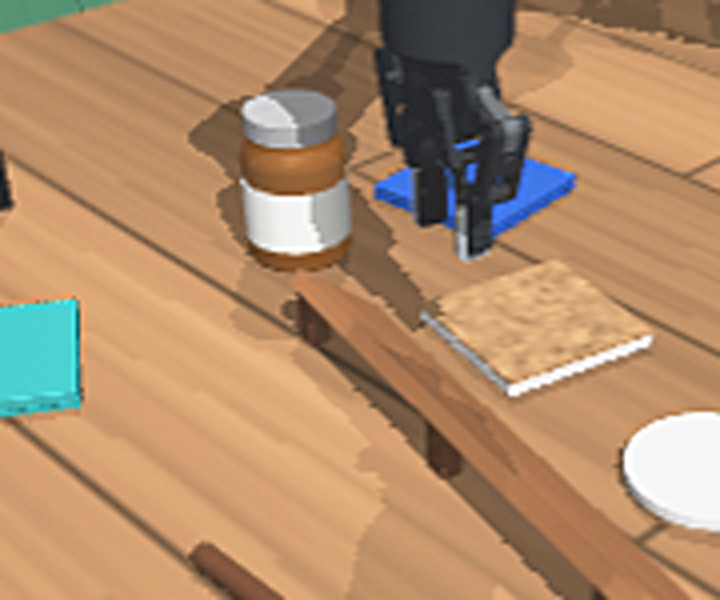

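The coaster lies cork up in front of the fence. I'll lift the arm clear and move it back, then check from the top camera.

```bash
python3 -m handwheel '0 0 -.03 0 0; 0 0 -.03 0 0; 0 0 -.03 0 0; 0 0 -.03 0 0; 0 0 -.01 -.03 0; 0 0 0 -.035 0; 0 0 0 -.035 0; 0 0 0 -.035 0; 0 0 0 -.035 0; 0 0 0 0 0' 
python3 -m handwheel '0 -.035 0 0 0; 0 -.035 0 0 0; 0 -.035 0 0 0; 0 -.035 0 0 0; 0 -.035 0 0 0; 0 -.035 0 0 0; 0 -.035 0 0 0; 0 -.035 0 0 0; 0 0 0 0 0; 0 0 0 0 0'
python3 - <<'E'
from h import *
uv(); d=cam('top');save(d,'t9.png',(115,110,400,300),2.7);P=xyz(d).reshape(384,512,3)
f=d['frame'].astype(int)
def fit(m,n):
    q=P[m];q=q[~np.isnan(q[:,0])];print(n,len(q),np.round(np.median(q,0),4),cv2.minAreaRect(q[:,:2].astype(np.float32)))
w=(f.min(2)>170)&(f.max(2)-f.min(2)<30)
a0=P@np.r_[0,0,1]
reg=(P[...,0]>.46)&(P[...,0]<.62)&(P[...,1]>.07)&(P[...,1]<.2)
fit(w&reg,'round')
sq=(P[...,2]>.007)&(P[...,2]<.02)&((P[...,:2]@U)<.567)&((P[...,:2]@U)>.43)&((P[...,:2]@V)>-.02)&((P[...,:2]@V)<.15)
fit(sq,'square')
q=P[(P[...,2]>.02)&(P[...,0]>.5)&(P[...,0]<.6)&(P[...,1]>.28)&(P[...,1]<.35)];print('cup',np.round(np.percentile(q,[2,50,98],axis=0),3).tolist())
q=P[sq];A=np.c_[q[:,:2],np.ones(len(q))];print('flat',np.linalg.lstsq(A,q[:,2],rcond=None)[0])
E
```

```text
t: 13.35
eef_pos: [0.731, -0.0902, 0.1787]
tool_rot: [-0.548, 0.549, 0.446, -0.446]
contact_force: [-0.9, 1.0, -0.6]
gripper_width: 0.5
t: 14.18
eef_pos: [0.6671, -0.3673, 0.1803]
tool_rot: [-0.55, 0.55, 0.444, -0.445]
contact_force: [0.3, 0.5, 0.4]
gripper_width: 0.499
t 14.1833 p [ 0.6671 -0.3673  0.1803] F [0.3 0.5 0.4] g 0.4985785034386642
[[ 0.209 -0.001 -0.978]
 [ 0.978 -0.002  0.209]
 [-0.002 -1.     0.001]]
u 0.7282 v -0.2231 z 0.1803 yaw 77.93
round 1110 [0.5369 0.1363 0.0113] ((0.5396826267242432, 0.1367325484752655), (0.09628782421350479, 0.10070931166410446), 89.932861328125)
square 1701 [ 0.4955 -0.043   0.0114] ((0.5025627613067627, -0.03696285933256149), (0.17064040899276733, 0.12468370795249939), 81.516357421875)
cup [[0.526, 0.291, 0.022], [0.55, 0.32, 0.038], [0.569, 0.336, 0.065]]
flat [-0.00182908  0.00168588  0.01254543]
```

View pics/t9.png

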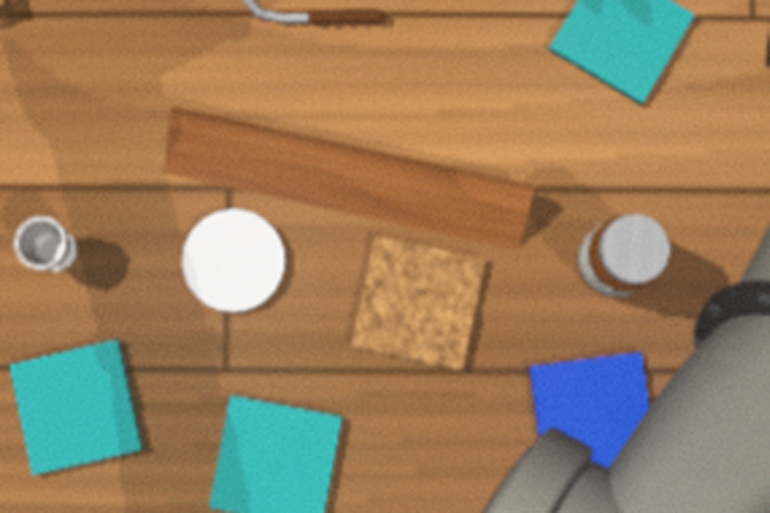

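The top view shows the coaster cork up and level at (420,302), clear of the fence foot. The round coaster (233,260) and egg cup (45,243) haven't moved, and the arm is clear. Handing in.

```bash
python3 -c "
from station import bot
print(bot.hand_in())"
```

```text
the job is handed in; nothing more can be done
None
```

The square coaster now lies flat on the bench in front of the fence, cork side up, and the job is handed in at about 14 s of the 48 s allowed. I pushed it up the fence until it leaned at about 39.5°. Then I lifted its raised edge from behind along an arc past upright, and it fell back towards the side it came from.

**Last checks:**
- **Coaster:** its upper face is at z ≈ 11.4 mm, and the height fit shows it level to about 0.2°.
- **Bystanders:** the round coaster and egg cup measure within 1 mm of where they started.
- **Robot:** the arm is clear of everything. The highest force I read at the end of a move was about 6 N; I did not see forces in between.

**Checks that disagreed:**
- **Finger height:** with the gripper half open, both the wrist and scene cameras showed the finger tips about 40 mm higher than the reported TCP. I used the camera height for every move.
- **Coaster outline:** the final outline fit gave 171 × 125 mm, against the real 110 × 110 mm. I put this down to stray fence pixels without checking, and judged the coaster's position from the picture instead.

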